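Push the check-weight rack past the sprung gate into the weighing bay

ROBOT

A 7-joint arm with a two-finger parallel gripper is mounted at the origin on a cart in front of the work surface, level with it; the furniture and walls round the work are solid. World frame = base frame: x ahead of the robot, y to its left, z up, the work surface at z = 0. Lengths are in m, angles in rad, forces in N, time in s.
With the tool pointing down it reaches from about 0.4 to 0.925 m from the base axis. Payload 4.1 kg.
Tool frame: the origin (TCP) lies at the very end of the fingers, on their centre line; the grasp point (between the pads) lies 19 mm behind it; z points along the fingers, y is the line along which they close (so a half turn about z gives the same grasp; the last joint's range is limited). The gripper opens to 85 mm and grips with 20 to 120 N. Pads are 22 mm wide; open, the fingers measure 114 mm over their backs; the gripper's body (76 mm by 85 mm) begins 54 mm behind the grasp point. The pads swing forward as they close: fully open they stand 13 mm farther back than shut.
Start: joints at [1.086, 0.398, 0.045, 1.537, -0.019, 1.207, -0.051], TCP at [0.245, -0.602, 0.231] pointing down, gripper open.
Joint ranges: [-2.82, 2.82], [-0.49, 2.23], [-1.37, 1.46], [0, 2.46], [-1.36, 4.5], [0.23, 2], [-2.94, 2.94]. Speed limits (rad/s): [2.57, 2.57, 3.14, 3.14, 3.14, 3.14, 3.14].

INTERFACE

Orientations are given as [roll, pitch, yaw] about the fixed x, y, z axes, in that order (R = Rz(yaw) Ry(pitch) Rx(roll)).
In Python, from workcell import manip, grab_frame gives the robot as it stands (manip), with the cameras as plain functions.
- The arm moves only by the tool step_hand, called as name(argument=value, ...), one argument or row to a line, values as JSON. Schema: {"type":"object","properties":{"offsets":{"type":"array","items":{"type":"number"},"minItems":7,"maxItems":56},"clamp_n":{"type":"number"},"only":{"type":"string"},"quiet":{"type":"boolean"},"lines":{"type":"string"}},"required":["offsets"],"additionalProperties":false}. offsets is one flat list of numbers that holds 1 to 8 rows one after another, with no inner brackets; each row has 7 numbers: a rotation vector rx, ry, rz in rad, then dx, dy, dz in m, then the opening from 0.0 (shut) to 1.0 (fully open); each row is the pose to reach, as a shift and turn from the pose commanded when the call began, along the tool's axes at that moment; what a row does not reach only later rows make up. A row lasts 1/10 s, in which the tool goes at most 0.05 m and 0.15 rad, less where a joint would pass 70% of its speed; a pose out of reach is approached as far as the arm can. The fingers move at their own pace and stop on an object; clamp_n is the grip in N (left out, the last holds). Time passes only in rows, so rows that do not move let the fingers close. The tool returns the time, the measured TCP pose, the force, the opening and the grip force at its end. only (a regular expression) keeps the lines of the reply that match it, lines (a string "A,B") keeps lines A to B, and quiet returns only ok. Input that does not fit is refused with a message, and nothing moves.
- manip.observe(): the state, without advancing time (a new reading comes with each control period).
- grab_frame(name): name is "scene" or "side" or "wrist"; returns a dict with "image" (400x640x3 uint8, red, green, blue), "intrinsics" (3x3 intrinsics, pixels), "cam_to_world" (4x4, takes a point from camera to world coordinates). Camera axes: x right, y down, z forward; pixel columns grow to the right and rows downward; lengths in m; the calibration is good to about 2 mm. A picture is of the moment at which its call begins. There is no depth.
- manip.close_job(): hands the job in; it is judged then, once.
The state is a dict: "time_s": time; "qpos": joint angles; "dq": joint speeds; "tau": joint torques, N m; "eef_pos": TCP position; "ee_rot": TCP orientation; "force": force on the tool from outside, world axes, zero at the start; "wrist_torque": the same for the moment, N m; "grip_width": opening from 0.0 (shut) to 1.0 (fully open); "finger_force": force on a finger pad.
Only numpy, scipy, OpenCV 4.12 (cv2) and the standard library are available. Lean on these libraries where they do the work, as an engineer would, in place of code of your own. Each camera call takes 0.05 s, during which the arm holds its last target. There are 200 camera calls.

TASK

Press the yellow bar down with one fingertip so that the red gate swings up, and keep it held there while another finger pushes the blue rack by its white push plate along the chute, under the gate, until the rack's nose meets the end stop; then take the hand away so that the gate drops shut behind the weights. Only push: nothing is to be gripped or lifted, the fingers stay off the brass weights, the gate must not touch the rack or its weights, and the things standing about are left where they are.

Things in the scene. Friction and masses are not known exactly. Their poses are not given: they have to be found in the camera images.
- chute: Fixed aluminium chute. Origin: on the worktop (z = 0) under the gate blade, on the centre line; x is the push direction, y left, z up. Channel floor 4 mm up; 64 mm wide between rails (6 mm thick, tops at z = 30 mm), from x = -250 mm (open end) to the end stop. Gate pivot on the right, along x at y = -54, z = 50 mm, in two posts at x = +-21 mm, 60 mm high.
- stop_face (a point): Middle of the rubber face of the grey end stop, at chute x = +98 mm. With its nose here the rack's origin is at chute x = +58 mm and its push plate's rear face at chute x = -68 mm, still short of the gate.
- gate (a joint): Sprung gate hinge about the chute's x axis through the pivot, rad; 0 = shut, stop at 0.85. From about 0.5 rad the blade clears rack and weights. It cannot be pushed open along the chute. Pressing the bar to 0.65 rad takes about 6 N; the spring shuts the gate as soon as the bar is let go.
- blade_edge (a point): Middle of the lower edge of the gate's red blade: 6 mm thick at chute x = 0, 22 mm wide (chute y = +8 to +30 mm), edge at z = 15 mm when shut. Above it a red arm crosses the chute from the pivot (z about 80 to 94 mm). Shut, the blade hangs clear over the rack's tongue and blocks its block.
- bar_mid (a point): Middle of the top of the gate's yellow press bar, 30 mm wide, 272 mm long, right of the chute and parallel to it, chute x = -280 to -8 mm. Shut, it slopes up outward, this point at y = -87, z = 63 mm; pressed to 0.65 rad it is level, top at z = 40 mm, y = -73 to -103 mm. Pressing it down lifts the blade; a fingertip may press and slide anywhere along it.
- rack: Blue plastic rack, loose on the channel floor, about 0.25 kg. Origin: centre of the underside of its block, x ahead (push direction), z up. Block 80 x 60 x 22 mm (x = -40 to +40). Behind it a flat tongue, 5 mm thick and 34 mm wide, trails to a white upright push plate.
- push_face (a point): Middle of the rear face of the rack's white push plate, the face to push: rack x = -126 mm. The plate is 6 mm thick, 50 mm wide and stands 62 mm high (top 66 mm above the worktop).
- weight_100g: Brass check weight, 30 mm dia, 40 mm high, loose in a 16 mm deep hole of the rack at rack x = -18.5 mm; its top is 50 mm above the worktop. Origin: centre of its underside.
- weight_50g: Brass check weight, 24 mm dia, 32 mm high, loose in a 16 mm deep hole of the rack at rack x = +18.5 mm. Origin: centre of its underside.
- weight_200g: Bystander: brass weight, 38 mm dia, 52 mm high, standing loose beyond the soil tray or beside the chute. Origin: centre of its underside.
- grease_jar: Bystander: white jar with a blue lid, 56 mm dia, 51 mm high, standing loose beyond the soil tray or beside the chute. Origin: centre of its underside.
- moisture_tin_2: Bystander: aluminium tin with lid, 66 mm dia, 46 mm high, standing loose beyond the soil tray or beside the chute. Origin: centre of its underside.

How it is judged:
By the outcome, as a careful person would: the job done as asked, in the order asked, and still so for the second after the job is handed in, with the robot touching nothing.
It also fails if it takes over 38 s, if anything falls off the work surface, if the arm or the gripper's body presses on something with over 40 N, if the wrist force passes 120 N, or if a joint passes its speed limit or range.

## Working session

There is one attempt and no reset: what is moved stays moved. The work goes in short steps, Python scripts to look and compute and a tool call to move; the robot and the scene stay as the last step left them, time stands still between calls to the robot, and variables do not carry over. Pictures are saved under pics/ and viewed, at most 10 in all, crops included, and the job is handed in when it is done.

```bash
ls; mkdir -p pics; python3 - <<'E'
from workcell import manip, grab_frame
import cv2,numpy as np
np.set_printoptions(precision=4,suppress=True)
for n in ["scene","side"]:
    f=grab_frame(n); cv2.imwrite(f"pics/{n}0.png",f["image"][:,:,::-1]); print(n,f["intrinsics"],f["cam_to_world"])
s=manip.observe(); print(s)
E
```

```text
pics
workcell.py
scene [[456.7574   0.     322.7106]
 [  0.     456.7574 188.2306]
 [  0.       0.       1.    ]] [[ 0.8532 -0.3079  0.4209  0.078 ]
 [-0.521  -0.5377  0.6629 -0.8978]
 [ 0.0223 -0.7849 -0.6192  0.791 ]
 [ 0.      0.      0.      1.    ]]
side [[434.0778   0.     323.4276]
 [  0.     434.0778 199.2524]
 [  0.       0.       1.    ]] [[ 0.9674 -0.1338  0.2151  0.3514]
 [-0.2523 -0.5858  0.7702 -0.847 ]
 [ 0.023  -0.7993 -0.6005  0.6178]
 [ 0.      0.      0.      1.    ]]
{'time_s': 0.1, 'qpos': array([ 1.086 ,  0.3991,  0.045 ,  1.5378, -0.0187,  1.2069, -0.0507]), 'dq': array([ 0.0006, -0.003 ,  0.0005, -0.0033,  0.0008,  0.0012,  0.0014]), 'tau': array([  0.0042, -47.626 ,   1.3701, -25.495 ,   0.0119,   0.005 ,
         0.    ]), 'eef_pos': array([ 0.2444, -0.6016,  0.2303]), 'ee_rot': array([-3.1398,  0.0001,  0.3859]), 'force': array([-0.0736, -0.4262,  0.4276]), 'wrist_torque': array([ 0.0271,  0.0066, -0.0327]), 'finger_force': 0.0, 'grip_width': 0.9986275339215701}
```

View pics/scene0.png

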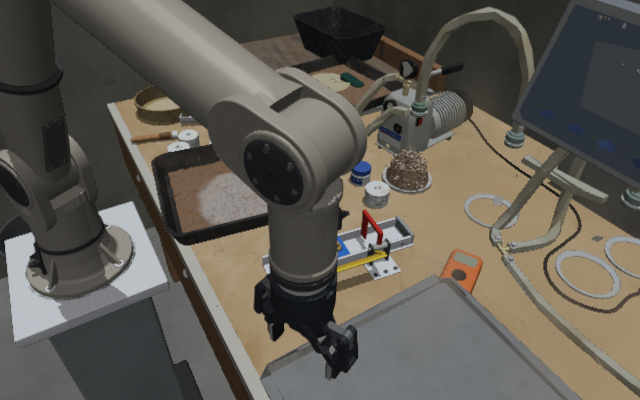

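View pics/side0.png

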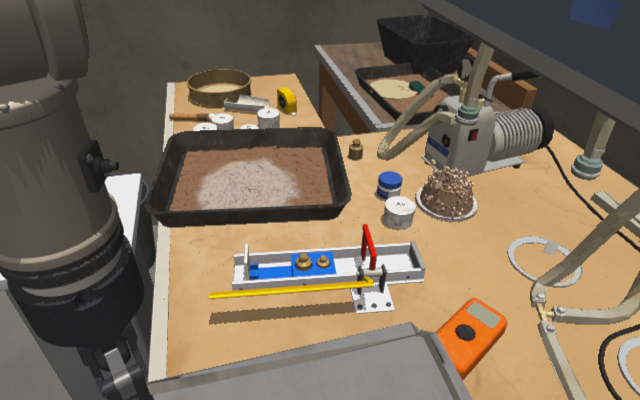

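The side view shows the chute at pixels (235-425, 225-310), with the bar in front of it (210-372, 283-297). The jar is at (390,185) and the tin at (400,212), both beyond it. I'll enlarge that part.

```bash
python3 - <<'E'
import cv2
im=cv2.imread("pics/side0.png")[218:318,200:435]
cv2.imwrite("pics/crop1.png",cv2.resize(im,None,fx=3.4,fy=3.4,interpolation=cv2.INTER_CUBIC))
E
```

```text
(no output)
```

View pics/crop1.png

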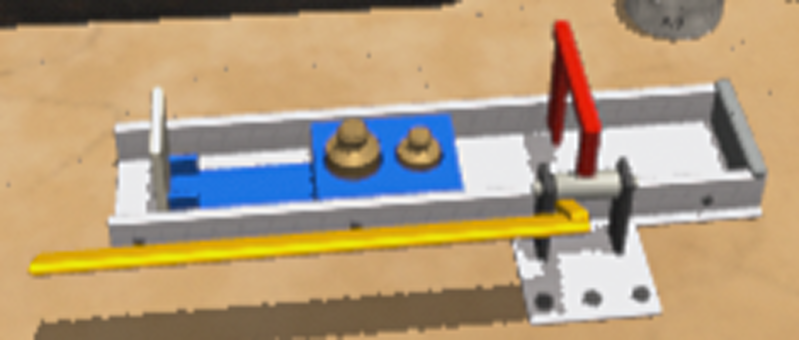

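```bash
cat > h.py <<'E'
import numpy as np
from scipy.optimize import least_squares
K=np.array([[434.0778,0,323.4276],[0,434.0778,199.2524],[0,0,1]])
T=np.array([[.9674,-.1338,.2151,.3514],[-.2523,-.5858,.7702,-.847],[.023,-.7993,-.6005,.6178]])
def proj(P):
    c=(np.asarray(P)-T[:,3])@T[:,:3]; p=c@K.T; return p[:,:2]/p[:,2:]
def toW(p,P):
    c,s=np.cos(p[2]),np.sin(p[2]); P=np.asarray(P,float)
    return np.c_[p[0]+c*P[:,0]-s*P[:,1],p[1]+s*P[:,0]+c*P[:,1],P[:,2]]
E
python3 - <<'E'
from h import *
np.set_printoptions(precision=4,suppress=True)
o=np.array([200,218])
pts=[((-250,-38,30),(110,218)),((-250,38,30),(117,125)),((-21,-54,60),(545,168)),((21,-54,60),(624,162)),((-8,-87,63),(588,225)),((-280,-87,63),(35,262)),((98,32,30),(714,83))]
P=np.array([a for a,_ in pts])/1e3; U=np.array([b for _,b in pts])/3.4+o
r=least_squares(lambda p:(proj(toW(p,P))-U).ravel(),[.7,-.3,0],loss='soft_l1')
print(r.x,(proj(toW(r.x,P))-U)*3.4)
V=np.array([(153,90)])/3.4+o
f=lambda q:(proj(toW(r.x,[[q[0],.025,.066]]))-V).ravel()
q=least_squares(f,[-.23]);print("push face x",q.x,q.fun*3.4)
for n,x in dict(gate=(0,0,.08),barS=(-.28,-.087,.063),barE=(-.008,-.087,.063),push=(q.x[0],0,.05),end=(-.068,0,.05),open=(-.25,0,.03)).items(): print(n,toW(r.x,[x])[0])
def ray(u,z):
    d=T[:,:3]@np.linalg.inv(K)@[u[0],u[1],1];k=(z-T[2,3])/d[2];return T[:,3]+k*d
print("jar lid",ray((390,178),.051),"tin",ray((399,203),.046),"tray rim", [ray(u,.0) for u in [(152,380),(410,328),(465,395),(158,218),(345,212)]])
E
```

step_hand(
  offsets=[0,0,0.1,0.03,-0.03,0,0.9,0,0,0.2,0.06,-0.07,0,0.9,0,0,0.3,0.09,-0.11,0,0.9,0,0,0.4,0.12,-0.15,0,0.9,0,0,0.507,0.15,-0.18,0,0.9,0,0,0.507,0.18,-0.22,0,0.9,0,0,0.507,0.2,-0.24,0,0.9,0,0,0.507,0.2,-0.24,0,0.9],
)

```text
time_s: 0.9
eef_pos: [0.3413, -0.3002, 0.2312]
ee_rot: [-3.14, -0.0, -0.113]
force: [1.7, -0.3, -0.6]
grip_width: 0.899
finger_force: 0.0
```

step_hand(
  offsets=[0,0,0,0,0,0.04,0.9,0,0,0,0,0,0.08,0.9,0,0,0,0,0,0.12,0.9,0,0,0,0,0,0.13,0.9,0,0,0,0,0,0.13,0.9],
)

```text
time_s: 1.4
eef_pos: [0.3383, -0.3045, 0.1001]
ee_rot: [-3.14, 0.003, -0.122]
force: [-0.5, -0.5, -0.8]
grip_width: 0.895
finger_force: 0.0
```

```bash
python3 - <<'E'
from workcell import manip, grab_frame
import cv2
f=grab_frame("side")["image"][:,:,::-1]
cv2.imwrite("pics/side1.png",f)
cv2.imwrite("pics/c2.png",cv2.resize(f[140:330,180:440],None,fx=3,fy=3,interpolation=cv2.INTER_CUBIC))
E
```

```text
(no output)
```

View pics/c2.png

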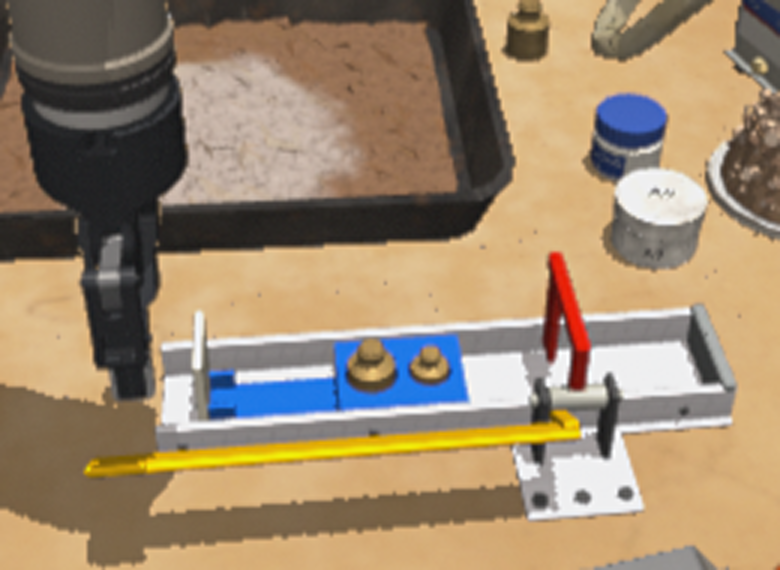

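The crop shows the near fingertip at (110-155, 397), above the bar, whose near end is at (90,468). The plate is at (200,315-415). I'll check the fingertip position against the model.

```bash
python3 - <<'E'
from h import *
np.set_printoptions(precision=1,suppress=True)
p=[.5929,-.2917,-.1207]
q=[.3383,-.3045,-.122]
for h in (0,.01):
  for dx in (-.011,.011):
    P=toW(q,[[dx,-.038,.1+h],[dx,-.0455,.1+h],[dx,-.053,.1+h]]); print(h,dx,((proj(P)-[180,140])*3).ravel())
c,s=np.cos(p[2]),np.sin(p[2]);d=np.array(q[:2])-p[:2];print((np.array([[c,s],[-s,c]])@d)*1e3)
E
```

```text
0 -0.011 [116.6 405.  115.8 415.5 114.9 426.1]
0 0.011 [158.5 401.6 158.  412.  157.6 422.6]
0.01 -0.011 [114.3 391.9 113.5 402.3 112.6 412.9]
0.01 0.011 [156.6 388.5 156.1 398.9 155.6 409.4]
[-251.2  -43.4]
```

step_hand(
  offsets=[0,0,0,0,0,0.02,0.9,0,0,0,0,0,0.04,0.9,0,0,0,0,0,0.05,0.9,0,0,0,0,0,0.06,0.9,0,0,0,0,0,0.066,0.9,0,0,0,0,0,0.066,0.9],
)

```text
time_s: 2.05
eef_pos: [0.3407, -0.3057, 0.0359]
ee_rot: [3.14, -0.002, -0.121]
force: [1.1, -0.7, 3.5]
grip_width: 0.897
finger_force: 1.5
```

```bash
python3 - <<'E'
from workcell import manip, grab_frame
import cv2
f=grab_frame("side")["image"][:,:,::-1]
cv2.imwrite("pics/side2.png",f)
cv2.imwrite("pics/c3.png",cv2.resize(f[180:330,180:440],None,fx=3,fy=3,interpolation=cv2.INTER_CUBIC))
print(manip.observe()["wrist_torque"],manip.observe()["force"])
E
```

```text
[-0.50277104 -0.11447097  0.04325274] [ 0.07720404 -1.4150383   3.46349922]
```

View pics/c3.png

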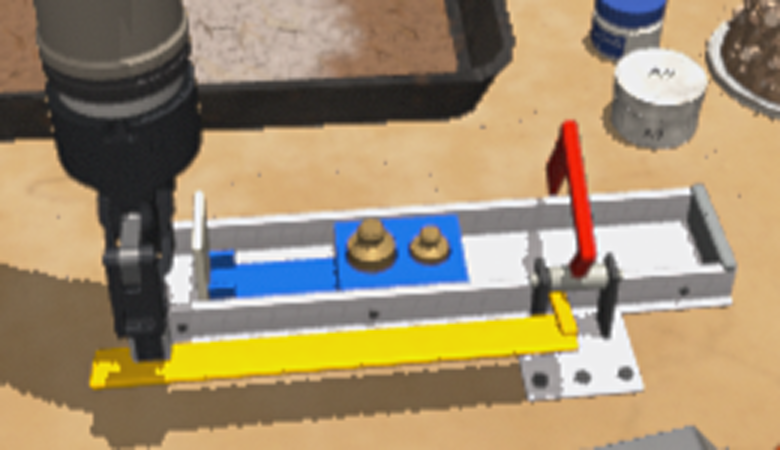

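The gate is partly up: the blade's lower edge is at about (553,192), and the bar end runs from (97,350) to (92,378). I'll work out the angle from these.

```bash
python3 - <<'E'
from h import *
np.set_printoptions(precision=1,suppress=True)
p=[.5929,-.2917,-.1207]
for t in (.3,.4,.5,.6,.65,.7,.8):
  c,s=np.cos(t),np.sin(t)
  # shut bar edges at angle .65 slope; opening rotates +x: blade (y+) up, bar (y-) down
  def R(y,z): y,z=y+.054,z-.05; return (-.054+c*y-s*z,.05+s*y+c*z)
  a=[(-.28,*R(-.087+.0119,.063-.0091)),(-.28,*R(-.087-.0119,.063+.0091)),(-.003,*R(.008,.015)),(-.003,*R(.03,.015))]
  print(t,((proj(toW(p,a))-[180,180])*3).ravel(), 'mid z',R(-.087,.063)[1]*1e3)
E
```

```text
0.3 [ 96.3 344.9  90.2 372.4 546.4 211.2 540.6 181.9] mid z 52.667207538808675
0.4 [ 96.8 346.9  91.3 379.2 546.9 202.  541.5 171.1] mid z 49.12298762585204
0.5 [ 97.4 348.6  92.6 385.3 547.6 193.4 542.7 161.2] mid z 45.587530530636144
0.6 [ 97.9 349.9  93.8 390.5 548.5 185.5 544.2 152.1] mid z 42.09616137178966
0.65 [ 98.2 350.4  94.5 392.9 549.1 181.8 545.1 147.9] mid z 40.37793799184843
0.7 [ 98.5 350.8  95.1 394.9 549.7 178.3 546.  144. ] mid z 38.68376475585455
0.8 [ 99.  351.4  96.5 398.4 551.1 171.9 548.  137. ] mid z 35.3844362218289
```

step_hand(
  offsets=[0,0,0,0,0,0.004,0.9,0,0,0,0,0,0.008,0.9,0,0,0,0,0,0.008,0.9,0,0,0,0,0,0.008,0.9],
)

```text
time_s: 2.5
eef_pos: [0.3408, -0.3041, 0.0279]
ee_rot: [-3.141, -0.002, -0.12]
force: [0.9, 1.2, 6.9]
grip_width: 0.897
finger_force: 3.3
```

```bash
python3 - <<'E'
from workcell import manip, grab_frame
import cv2
f=grab_frame("side")["image"][:,:,::-1]
cv2.imwrite("pics/side3.png",f)
cv2.imwrite("pics/c4.png",cv2.resize(f[180:330,180:440],None,fx=3,fy=3,interpolation=cv2.INTER_CUBIC))
E
```

```text
(no output)
```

View pics/c4.png

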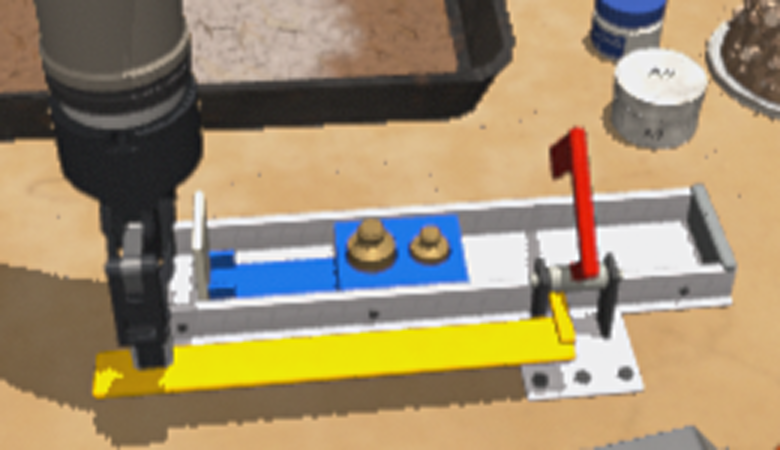

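The blade edge is now at about (553,178), so the gate is open about 0.68 rad. The bar is nearly level with the finger in the middle of it. Next I push gently.

step_hand(
  offsets=[0,0,0,0.005,0,0,0.9,0,0,0,0.01,0,0,0.9,0,0,0,0.014,0,0,0.9,0,0,0,0.018,0,0,0.9,0,0,0,0.024,0,0,0.9,0,0,0,0.03,0,0,0.9,0,0,0,0.036,0,0,0.9,0,0,0,0.042,0,0,0.9],
)

```text
time_s: 3.35
eef_pos: [0.3775, -0.3092, 0.0269]
ee_rot: [-3.14, 0.007, -0.123]
force: [-6.6, -0.4, 7.2]
grip_width: 0.9
finger_force: 4.3
```

step_hand(
  offsets=[0,0,0,0.006,0,0,0.9,0,0,0,0.012,0,0,0.9,0,0,0,0.018,0,0,0.9,0,0,0,0.024,0,0,0.9,0,0,0,0.03,0,0,0.9,0,0,0,0.03,0,0,0.9],
)

```text
time_s: 3.95
eef_pos: [0.4089, -0.3133, 0.0271]
ee_rot: [-3.141, 0.004, -0.122]
force: [-2.6, -0.2, 4.9]
grip_width: 0.903
finger_force: 3.0
```

```bash
python3 - <<'E'
from workcell import manip, grab_frame
import cv2
f=grab_frame("side")["image"][:,:,::-1]
cv2.imwrite("pics/side4.png",f)
cv2.imwrite("pics/c5.png",cv2.resize(f[180:330,180:440],None,fx=3,fy=3,interpolation=cv2.INTER_CUBIC))
E
```

```text
(no output)
```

View pics/c5.png

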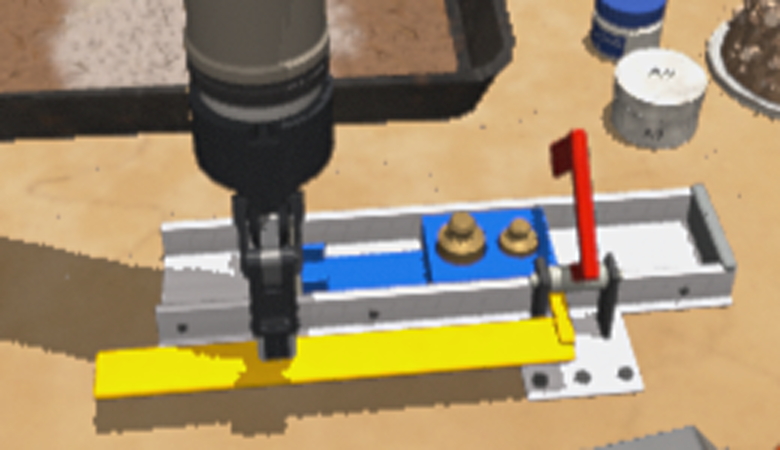

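The rack's nose is at the gate with the blade well above it, and the bar is still held. About 0.10 m remains.

step_hand(
  offsets=[0,0,0,0.006,0,0,0.9,0,0,0,0.012,0,0,0.9,0,0,0,0.018,0,0,0.9,0,0,0,0.024,0,0,0.9,0,0,0,0.03,0,0,0.9,0,0,0,0.036,0,0,0.9,0,0,0,0.042,0,0,0.9,0,0,0,0.048,0,0,0.9],
)

```text
time_s: 4.8
eef_pos: [0.4549, -0.3192, 0.027]
ee_rot: [-3.141, 0.007, -0.123]
force: [-7.0, -0.5, 7.3]
grip_width: 0.9
finger_force: 4.3
```

step_hand(
  offsets=[0,0,0,0.006,0,0,0.9,0,0,0,0.012,0,0,0.9,0,0,0,0.018,0,0,0.9,0,0,0,0.024,0,0,0.9,0,0,0,0.03,0,0,0.9,0,0,0,0.036,0,0,0.9,0,0,0,0.04,0,0,0.9],
)

```text
time_s: 5.5
eef_pos: [0.495, -0.3242, 0.027]
ee_rot: [-3.141, 0.007, -0.123]
force: [-6.2, -0.8, 7.0]
grip_width: 0.898
finger_force: 4.2
```

```bash
python3 - <<'E'
from workcell import manip, grab_frame
import cv2
f=grab_frame("side")["image"][:,:,::-1]
cv2.imwrite("pics/side5.png",f)
cv2.imwrite("pics/c6.png",cv2.resize(f[180:330,180:440],None,fx=3,fy=3,interpolation=cv2.INTER_CUBIC))
E
```

```text
(no output)
```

View pics/c6.png

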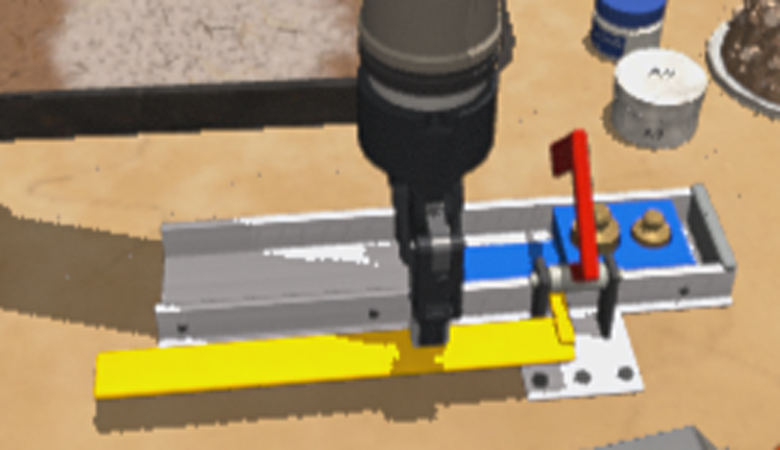

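The nose at (693,265) is about 10-13 mm short of the stop. I'll finish in small steps and watch the force.

step_hand(
  offsets=[0,0,0,0.003,0,0,0.9,0,0,0,0.006,0,0,0.9,0,0,0,0.008,0,0,0.9,0,0,0,0.008,0,0,0.9],
)

```text
time_s: 5.95
eef_pos: [0.5032, -0.3253, 0.0271]
ee_rot: [-3.142, 0.006, -0.123]
force: [-5.1, -0.7, 5.6]
grip_width: 0.897
finger_force: 3.6
```

step_hand(
  offsets=[0,0,0,0.002,0,0,0.9,0,0,0,0.003,0,0,0.9],
)

```text
time_s: 6.15
eef_pos: [0.5057, -0.3256, 0.027]
ee_rot: [-3.141, 0.007, -0.123]
force: [-6.6, 0.2, 6.6]
grip_width: 0.899
finger_force: 4.2
```

step_hand(
  offsets=[0,0,0,0.002,0,0,0.9,0,0,0,0.003,0,0,0.9],
)

```text
time_s: 6.35
eef_pos: [0.5083, -0.326, 0.027]
ee_rot: [-3.141, 0.008, -0.122]
force: [-8.0, 0.6, 9.4]
grip_width: 0.903
finger_force: 5.6
```

step_hand(
  offsets=[0,0,0,0.001,0,0,0.9,0,0,0,0.002,0,0,0.9],
)

```text
time_s: 6.55
eef_pos: [0.5082, -0.326, 0.027]
ee_rot: [-3.141, 0.012, -0.122]
force: [-12.9, 1.0, 12.4]
grip_width: 0.903
finger_force: 7.9
```

step_hand(
  offsets=[0,0,0,0.001,0,0,0.9,0,0,0,0.002,0,0,0.9,0,0,0,0.002,0,0,0.9],
)

```text
time_s: 6.85
eef_pos: [0.5082, -0.3259, 0.027]
ee_rot: [-3.14, 0.016, -0.122]
force: [-15.1, 3.0, 15.0]
grip_width: 0.902
finger_force: 9.6
```

```bash
python3 - <<'E'
from workcell import manip, grab_frame
import cv2
f=grab_frame("side")["image"][:,:,::-1]
cv2.imwrite("pics/side6.png",f)
cv2.imwrite("pics/c7.png",cv2.resize(f[230:290,320:440],None,fx=5,fy=5,interpolation=cv2.INTER_CUBIC))
E
```

```text
(no output)
```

View pics/c7.png

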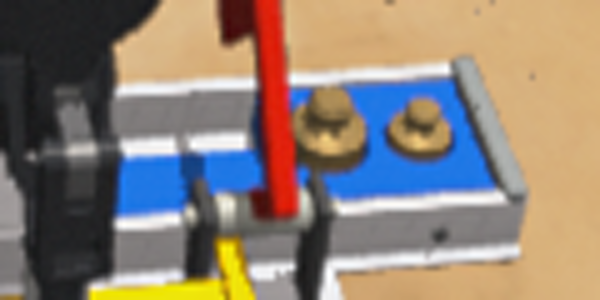

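The nose is flush against the stop: the TCP has stalled and the force has risen. I'll ease back with the bar still held, then lift.

step_hand(
  offsets=[0,0,0,-0.004,0,0,0.9,0,0,0,-0.008,0,0,0.9,0,0,0,-0.014,0,0,0.9,0,0,0,-0.016,0,0,0.9,0,0,0,-0.016,0,0,0.9],
)

```text
time_s: 7.4
eef_pos: [0.5028, -0.3253, 0.0291]
ee_rot: [3.139, -0.006, -0.12]
force: [2.5, -0.8, 5.2]
grip_width: 0.898
finger_force: 2.9
```

step_hand(
  offsets=[0,0,0,0,0,-0.01,0.9,0,0,0,0,0,-0.02,0.9,0,0,0,0,0,-0.03,0.9,0,0,0,0,0,-0.045,0.9,0,0,0,0,0,-0.08,0.9,0,0,0,0,0,-0.12,0.9,0,0,0,0,0,-0.15,0.9,0,0,0,0,0,-0.15,0.9],
)

```text
time_s: 8.2
eef_pos: [0.5029, -0.3258, 0.1832]
ee_rot: [3.138, -0.009, -0.122]
force: [1.1, 0.7, -0.3]
grip_width: 0.901
finger_force: 0.0
```

```bash
python3 - <<'E'
from workcell import manip, grab_frame
import cv2
f=grab_frame("side")["image"][:,:,::-1]
cv2.imwrite("pics/side7.png",f)
cv2.imwrite("pics/c8.png",cv2.resize(f[150:330,180:440],None,fx=3,fy=3,interpolation=cv2.INTER_CUBIC))
E
```

```text
(no output)
```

View pics/c8.png

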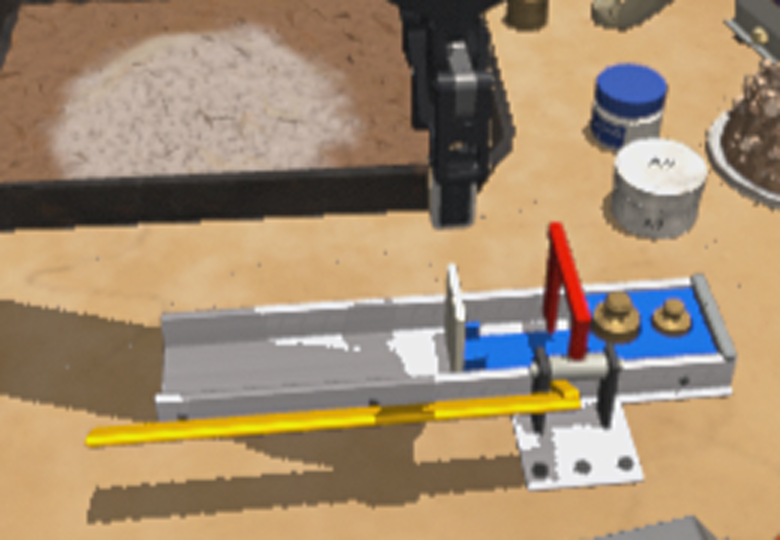

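The gate is shut behind the weights, the rack's nose is at the stop (718,355), the hand is clear and the jar, tin and brass weight haven't moved.

```bash
python3 -c "
from workcell import manip, grab_frame
print(manip.close_job())"
```

```text
the job is handed in; nothing more can be done
None
```

The rack was pushed to the end stop with the gate held open, the gate then dropped shut behind the weights, and the job was handed in at about 8 s with the hand clear; no verdict was returned.

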